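# Stir the finishing media and shut the extraction slide

## Task

The ceramic balls in the finishing pot have settled: take the stirring rod from its stand and, with its round end down among the balls, stir them round the pot clockwise (seen from above) for at least three full turns, so that balls from the middle and from all round the pot are shifted and none is lost, leaving the dust-extraction slide knob pulled out while you stir. Then hang the stirrer back upright in the stand's fork by its collar and push the slide knob fully home. Leave the filter and the wrench where they are.

Things in the scene. Friction and masses are not known exactly. Their poses are not given: they have to be found in the camera images.
- pot: Round open steel pot bolted to the bench by two small lugs (at its own +y and -y sides, 6 mm high, reaching 118 mm from the axis), 164 mm outside diameter, 64 mm high, wall 4 mm, flat inner floor 6 mm above the bench; it holds 11 white balls in one loose layer. Origin: centre of its underside, on the bench; z up.
- stirrer: Stirring rod, 0.13 kg, hanging upright in the stand's fork. Origin: on the axis, at the underside of its flat round steel collar (40 mm diameter, 6 mm thick); z up. Above the collar a square wooden grip, 24 x 24 mm, sides square to x and y, from z = 6 to 62 mm (take it here, from above); below, a 10 mm steel rod with a round 18 mm end, bottom at z = -132 mm.
- stirrer_tip (a point): Bottom of the stirrer's round end, 132 mm below the stirrer's origin.
- stand: Dark steel stand, fixed. Origin: under its foot (150 x 100 x 8 mm). A post at x = 40 to 56 mm carries a fork: two level prongs 14 mm wide, 8 mm thick, 18 mm apart, running to x = -35 mm, slot open at that end, top face at z = 150 mm. The stirrer's collar rests on the prongs, its rod between them; lifted a few mm it slides out to the stand's -x.
- fork (a point): Point midway between the prongs, at the height of their top face, 10 mm on the -x side of the stand's origin: the stirrer's origin hangs here. Axes as the stand's.
- box: Grey steel dust-extraction box fixed on the bench, 120 (x) x 150 (y) x 95 mm high, its slide knob on the face towards its own -x. Origin: centre of its underside.
- knob_face (a point): Centre of the outer face of the slide knob: black disc, 34 mm diameter, 14 mm thick, on a level steel rod 60 mm above the bench from the middle of the box's -x face. Moves with the knob; pushing along the box's +x sends it home, where the face is 86 mm from the box's origin.
- knob (a joint): How far the slide knob stands out from its home position, m: 0 fully home (12 mm between disc and box), 0.045 fully out. It starts 24 to 43 mm out, stays where it is left and takes about 5 N to move.
- filter: Bystander: dark steel oil-filter canister, 76 mm in diameter, 85 mm high, standing loose. Origin: centre of its underside.
- grease: Bystander: white jar with black lid, 60 mm in diameter, 90 mm high, fixed. Origin: centre of its underside.
- wrench: Bystander: steel wrench 170 mm long lying loose on the bench between the robot and the pot. Origin: centre of its underside, long side along its x.
- ball0_center (a point): Centre of one of the 11 white smooth glazed ceramic finishing balls in the pot, 24 mm in diameter, 20 g.
- ball1_center (a point): Centre of one of the 11 white smooth glazed ceramic finishing balls in the pot, 24 mm in diameter, 20 g.
- ball2_center (a point): Centre of one of the 11 white smooth glazed ceramic finishing balls in the pot, 24 mm in diameter, 20 g.
- ball3_center (a point): Centre of one of the 11 white smooth glazed ceramic finishing balls in the pot, 24 mm in diameter, 20 g.
- ball4_center (a point): Centre of one of the 11 white smooth glazed ceramic finishing balls in the pot, 24 mm in diameter, 20 g.
- ball5_center (a point): Centre of one of the 11 white smooth glazed ceramic finishing balls in the pot, 24 mm in diameter, 20 g.
- ball6_center (a point): Centre of one of the 11 white smooth glazed ceramic finishing balls in the pot, 24 mm in diameter, 20 g.
- ball7_center (a point): Centre of one of the 11 white smooth glazed ceramic finishing balls in the pot, 24 mm in diameter, 20 g.
- ball8_center (a point): Centre of one of the 11 white smooth glazed ceramic finishing balls in the pot, 24 mm in diameter, 20 g.
- ball9_center (a point): Centre of one of the 11 white smooth glazed ceramic finishing balls in the pot, 24 mm in diameter, 20 g.
- ball10_center (a point): Centre of one of the 11 white smooth glazed ceramic finishing balls in the pot, 24 mm in diameter, 20 g.

How it is judged:
By the outcome, as a careful person would: the job done as asked, in the order asked, and still so for the second after the job is handed in, with the robot touching nothing.
It also fails if it takes over 72 s, if anything falls off the work surface, if the arm or the gripper's body presses on something with over 40 N, if the wrist force passes 120 N, or if a joint passes its speed limit or range.

## Robot

A 6-joint arm with a two-finger parallel gripper is mounted at the origin on the work surface. World frame = base frame: x ahead of the robot, y to its left, z up, the work surface at z = 0. Lengths are in mm, angles in rad, forces in N, time in s.
With the tool pointing down it reaches from about 350 to 775 mm from the base axis. Payload 7.3 kg.
Tool frame: the origin (TCP) lies between the finger pads; the fingertips stand 14 mm ahead of it and the grasp point (between the pads) lies 5 mm behind it; z points along the fingers, y is the line along which they close (so a half turn about z gives the same grasp; the last joint's range is limited). The gripper opens to 92 mm and grips with 3 to 60 N. Pads are 19 mm wide; open, the fingers measure 130 mm over their backs; the gripper's body (75 mm by 190 mm) begins 47 mm behind the grasp point.
Start: joints at [0.988, 0.342, 1.524, -0, 1.275, -0.146], TCP at [222.085, 475.733, 240.741] pointing down, gripper open.
Joint ranges: [-2.53, 2.53], [-0.77, 2.02], [0.04, 2.7], [-1, 4.14], [0.28, 2.66], [-3.11, 3.11]. Speed limits (rad/s): [2.57, 2.57, 3.14, 3.14, 3.14, 3.14].

## Interface

Orientations are given as [roll, pitch, yaw] about the fixed x, y, z axes, in that order (R = Rz(yaw) Ry(pitch) Rx(roll)).
In Python, from plant import get_obs, cams, close_job gives the robot as it stands. The module is installed in compiled form; this text tells all that it offers.
- The arm moves only by the shell command python3 -m creep 'ROWS'. ROWS is JSON, a list of rows, each an object of numbers: "hand": the opening, from 0 (shut) to 1 (fully open); "tx", "ty", "tz": the shift along the tool's x, y, z in m; "spin": the turn about the tool's z in degrees. In form: [{"hand": .., "tx": .., "ty": .., "tz": .., "spin": ..}, ...]. A call has 1 to 5 rows; each row shifts and turns the commanded pose from where the row before left it, along the tool's axes as they then stand; what a row does not reach is not made up. A row lasts 1/8 s, in which the tool goes at most 62.5 mm and 10.7 degrees, less where a joint would pass 70% of its speed; a pose out of reach is approached as far as the arm can. A call is refused whole if a number of a shift passes 0.0625 or a number of a turn 10.7, either way. A call with a gripper value outside its range is refused whole. The fingers move at their own pace and stop on an object; the grip force is fixed at half the most. Time passes only in rows, so rows that do not move let the fingers close. It gives the time, the measured TCP pose, the force, the opening and the grip force at its end, in the units of the state.
- get_obs(): the state, without advancing time (a new reading comes with each control period).
- cams.capture(name): name is "scene" or "top" or "wrist"; returns a dict with "color" (384x512x3 uint8, red, green, blue), "K" (3x3 intrinsics, pixels), "R" (3x3) and "t" (3): a world point X has camera coordinates R X + t. Camera axes: x right, y down, z forward; pixel columns grow to the right and rows downward; lengths in mm; the calibration is good to about 2 mm. A picture is of the moment at which its call begins. There is no depth.
- close_job(): hands the job in; it is judged then, once.
The state is a dict: "time": time; "joint_positions": joint angles; "dq": joint speeds; "tau": joint torques, N m; "tool_pos": TCP position; "tcp_rot": TCP orientation; "contact_force": force on the tool from outside, world axes, zero at the start; "moment": the same for the moment, N m; "grip_width": finger opening in mm; "finger_force": force on a finger pad.
Only numpy, scipy, OpenCV 4.12 (cv2) and the standard library are available. Lean on these libraries where they do the work, as an engineer would, in place of code of your own. Each camera call takes 0.05 s, during which the arm holds its last target. There are 200 camera calls.

## Working session

There is one attempt and no reset: what is moved stays moved. The work goes in short steps, Python scripts to look and compute and a shell command to move; the robot and the scene stay as the last step left them, time stands still between calls to the robot, and variables do not carry over. Pictures are saved under pics/ and viewed, at most 10 in all, crops included, and the job is handed in when it is done.

```bash
mkdir -p pics; cat > h.py <<'E'
import numpy as np, cv2, json
from plant import get_obs, cams
def cap(n,f=None):
    c=cams.capture(n)
    np.savez('cam_%s.npz'%n,**{k:c[k] for k in('color','K','R','t')})
    if f: cv2.imwrite('pics/'+f,c['color'][:,:,::-1])
    return c
def load(n): return dict(np.load('cam_%s.npz'%n))
def plane(c,u,v,z):
    K,R,t=c['K'],c['R'],np.array(c['t']).ravel()
    o=-R.T@t; d=R.T@np.linalg.inv(K)@np.array([u,v,1.])
    return o+d*(z-o[2])/d[2]
def proj(c,X):
    p=c['K']@(c['R']@np.array(X,float)+np.array(c['t']).ravel()); return p[:2]/p[2]
E
python3 - <<'E'
from h import *
for n in('scene','top','wrist'):
    c=cap(n,n+'0.png'); print(n,np.round(-c['R'].T@np.array(c['t']).ravel()),np.round(c['R'],2).tolist(),c['K'][0,0])
o=get_obs();print(o)
a=[cv2.imread('pics/%s0.png'%n) for n in('top','scene')]
E
```

```text
scene [ 968. -455.  724.] [[0.78, 0.63, -0.0], [0.45, -0.55, -0.7], [-0.44, 0.54, -0.71]] 396.93208897804413
top [ 502.   11. 1313.] [[0.02, -1.0, 0.0], [-1.0, -0.02, -0.08], [0.08, 0.0, -1.0]] 494.85305516541075
wrist [164. 503. 384.] [[0.42, 0.91, -0.0], [0.88, -0.41, 0.25], [0.22, -0.1, -0.97]] 294.1401477340459
{'time': 0.15, 'joint_positions': array([ 9.87987636e-01,  3.42544752e-01,  1.52478775e+00,  5.56449606e-06,
        1.27542616e+00, -1.46002847e-01]), 'dq': array([ 3.84694535e-05, -3.64498648e-03, -8.44803804e-04, -4.26530466e-05,
       -1.40375729e-03, -6.43223877e-04]), 'tau': array([ 1.43222114e-03, -4.31469655e+01, -2.44354767e+01,  7.17258034e-02,
        5.37403242e-02, -5.06533900e-05]), 'tool_pos': array([221.91658816, 475.46869044, 240.21735413]), 'tcp_rot': array([-3.14043983e+00, -1.74900992e-04,  2.70478509e+00]), 'contact_force': array([ 0.85071515, -0.33500303,  0.57017055]), 'moment': array([-0.00538583, -0.02070595, -0.03638788]), 'finger_force': 0.0, 'grip_width': 91.7992545084119}
```

View pics/top0.png

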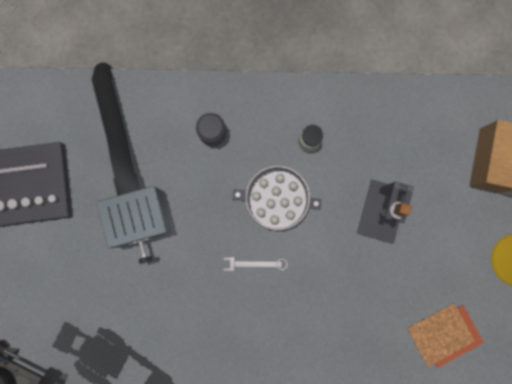

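View pics/scene0.png

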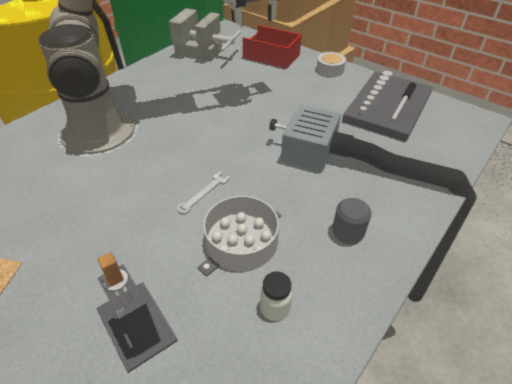

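The top view shows the pot at (278,198), the stand and stirrer at about (390,208) with the grip at (403,209), the box at (132,217) with its knob at (148,260), the filter at (211,128), the grease jar at (311,137) and the wrench at (255,264). The scene view shows the same layout, with the grip at (111,270).

```bash
python3 - <<'E'
from h import *
t=load('top');s=load('scene')
a=t['color'][165:255,350:430];b=t['color'][175:275,90:180]; c=s['color'][240:370,80:180]; d=s['color'][95:175,260:350]
R=lambda i:cv2.resize(i[:,:,::-1],(400,300),interpolation=cv2.INTER_CUBIC)
cv2.imwrite('pics/crop1.png',np.vstack([np.hstack([R(a),R(b)]),np.hstack([R(c),R(d)])]))
# pot: outer rim ring, balls by brightness
g=t['color'].astype(int).min(2)
roi=np.zeros_like(g,np.uint8);roi[150:245,235:325]=1
m=((g>150)&(roi>0)).astype(np.uint8)
n,l,st,ce=cv2.connectedComponentsWithStats(m)
for i in range(1,n):
    if st[i,4]>8: print(st[i],ce[i].round(1),plane(t,*ce[i],18).round(1))
# brown grip
for c,nm in((t,'top'),(s,'scene')):
    im=c['color'].astype(int); m=((im[:,:,0]-im[:,:,2]>50)).astype(np.uint8)
    n,l,st,ce=cv2.connectedComponentsWithStats(m)
    for i in range(1,n):
        if 30<st[i,4]<3000: print(nm,st[i],ce[i].round(1))
E
```

```text
[ 250  172   56   57 2065] [277.6 200.1] [594.  -48.2  18. ]
[236 192   4   5  17] [237.4 194.1] [608.   57.5  18. ]
[314 202   4   4  14] [315.5 203.3] [ 587.3 -147.7   18. ]
top [ 486  121   26   67 1320] [501.1 155.9]
top [400 204  11  11  95] [404.9 208.7]
top [491 234  21  51 806] [502.8 259. ]
top [ 408  304   75   64 2853] [445.4 335.4]
scene [ 96   0  17  15 129] [104.9   6.6]
scene [357   0  15   4  35] [366.    0.9]
scene [375   0  42  15 415] [397.9   5. ]
scene [425   0  18   4  46] [435.4   1. ]
scene [445   0  53  16 555] [474.3   5.6]
scene [417   3  48  24 676] [440.3  14.6]
scene [497   4  15  17 194] [505.2  12.2]
scene [ 93  10  24  66 631] [104.9  48. ]
scene [391  13  44  23 543] [412.8  24.4]
scene [464  15  48  26 723] [488.7  27.2]
scene [108  16   6  11  49] [111.2  20.5]
scene [368  23  40  21 464] [387.9  32.9]
scene [435  25  49  25 620] [458.8  37.1]
scene [409  34  44  23 519] [430.3  45.2]
scene [482  39  30  20 392] [497.8  48.1]
scene [385  42  40  23 482] [404.5  53. ]
scene [453  47  50  25 618] [477.1  59.1]
scene [364  50  36  20 333] [381.4  59.5]
scene [322  54  20   9 142] [331.5  58. ]
scene [425  55  46  24 562] [447.6  66.4]
scene [401  63  41  20 389] [421.2  72.6]
scene [501  62  11  14 111] [507.2  68.7]
scene [470  69  42  25 562] [491.6  80.4]
scene [442  76  46  23 465] [464.9  87. ]
scene [488  91  24  17 246] [500.5  98.8]
scene [ 98 253  24  32 418] [109.2 267.6]
scene [  0 258  22  36 406] [  7.  271.2]
```

View pics/crop1.png

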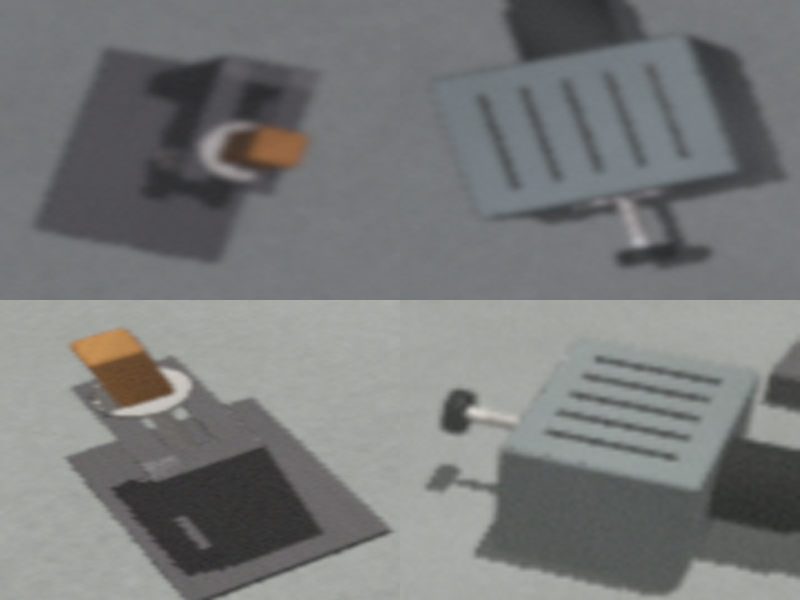

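```bash
python3 - <<'E'
from h import *
t=load('top');s=load('scene')
A=lambda x,y:(350+x/5,165+y/3.333)
B=lambda x,y:(90+x/4.444,175+y/3)
C=lambda x,y:(80+x/4,240+y/2.308)
D=lambda x,y:(260+x/4.444,95+y/3.75)
f=[plane(t,*A(*p),8)[:2] for p in((105,50),(37,228),(218,262))]
print('foot top',np.round(f,1)); x=f[0]-f[1]; print('x len',np.linalg.norm(x),'yaw',np.arctan2(x[1],x[0]),'centre',(f[0]+f[2])/2)
y=f[1]-f[2];print('y len',np.linalg.norm(y),'yaw from y',np.arctan2(-y[0],y[1]))
# scene foot corners: (390,532),(68,457),(190,600) minus 300
f=[plane(s,*C(*p),8)[:2] for p in((390,232),(190,300),(68,157))]; print('foot sc',np.round(f,1),(f[0]+f[2])/2)
print('grip top', plane(t,*A(285,147),212), plane(s,*C(105,45),212))
print('collar', plane(t,*A(238,150),156), plane(s,*C(145,92),156))
b=np.array([plane(t,*B(*p),95)[:2] for p in((35,78),(290,37),(338,168),(85,215))]); print('box',b.round(1),b.mean(0), 'sides',np.linalg.norm(np.roll(b,-1,0)-b,axis=1))
e=b[0]-b[3]+b[1]-b[2]; print('yaw',np.arctan2(e[1],e[0]))
b=np.array([plane(s,*D(*p),95)[:2] for p in((105,150),(160,42),(355,72),(295,190))]); print('boxsc',b.round(1),b.mean(0))
print('knob',plane(t,*B(243,252),62),plane(s,*D(58,111),60))
for c,z,r,w in((t,64,(150,245,235,325),'t'),(s,64,(190,280,195,290),'s')):
    g=cv2.cvtColor(c['color'],cv2.COLOR_RGB2GRAY)[r[0]:r[1],r[2]:r[3]]
    if w=='t':
        g4=cv2.resize(g,None,fx=4,fy=4,interpolation=cv2.INTER_CUBIC)
        for lo,hi,md in((9,24,36),(100,150,400)):
            h=cv2.HoughCircles(g4,cv2.HOUGH_GRADIENT,1,md,param1=100,param2=10,minRadius=lo,maxRadius=hi)
            for q in h[0][:14]:
                P=plane(c,r[2]+q[0]/4,r[0]+q[1]/4,18 if lo<50 else 64); print(q.round(0),P.round(0))
E
```

```text
foot top [[ 652.3 -295.7]
 [ 510.5 -259.6]
 [ 485.4 -354.6]]
x len 146.37748221993962 yaw -0.24916840407968258 centre [ 568.85288024 -325.1673684 ]
y len 98.28604441244141 yaw from y -0.25829888422333264
foot sc [[ 661.5 -298.2]
 [ 632.1 -389.7]
 [ 491.5 -352.4]] [ 576.46429826 -325.30483499]
grip top [ 565.02857198 -327.83874624  212.        ] [ 569.85851025 -323.66247087  212.        ]
collar [ 565.7388146 -323.0395355  156.       ] [ 572.26102742 -323.48285616  156.        ]
box [[578.9 398.5]
 [615.1 258.1]
 [507.9 228.1]
 [467.4 366.2]] [542.33292456 312.72903252] sides [144.96791099 111.31345973 143.96878574 116.10370634]
yaw 0.27790696733278314
boxsc [[515.6 228. ]
 [465.7 356. ]
 [580.9 399.3]
 [623.7 260. ]] [546.4743593  310.82177986]
knob [437.15278743 285.38301596  62.        ] [439.67735562 285.78439175  60.        ]
[324. 214.  11.] [ 586. -149.   18.]
[150. 108.  20.] [654. -34.  18.]
[ 10. 178.  10.] [607.  57.  18.]
[174. 198. 113.] [593. -48.  64.]
```

```bash
cat >> h.py <<'E'
def rows(start,yaw0,target,dyaw,n,show=True):
    "even straight rows in tool axes; yaw change dyaw(rad) shared evenly"
    d=(np.array(target,float)-np.array(start,float))/n; y=yaw0; out=[]
    for i in range(n):
        tx=d[0]*np.cos(y)+d[1]*np.sin(y); ty=d[0]*np.sin(y)-d[1]*np.cos(y)
        out.append([round(tx/1e3,4),round(ty/1e3,4),round(-d[2]/1e3,4),round(-np.degrees(dyaw/n),2)]); y+=dyaw/n
    if show:
        for r in out: print(r)
    return out
E
python3 - <<'E'
from h import *
rows([222,475.5,240],2.7048,[565,-325,290],1.321-2.7048,15)
E
```

```text
[np.float64(-0.0433), np.float64(-0.0387), np.float64(-0.0033), np.float64(5.29)]
[np.float64(-0.0467), np.float64(-0.0345), np.float64(-0.0033), np.float64(5.29)]
[np.float64(-0.0497), np.float64(-0.0301), np.float64(-0.0033), np.float64(5.29)]
[np.float64(-0.0522), np.float64(-0.0254), np.float64(-0.0033), np.float64(5.29)]
[np.float64(-0.0543), np.float64(-0.0205), np.float64(-0.0033), np.float64(5.29)]
[np.float64(-0.056), np.float64(-0.0154), np.float64(-0.0033), np.float64(5.29)]
[np.float64(-0.0572), np.float64(-0.0101), np.float64(-0.0033), np.float64(5.29)]
[np.float64(-0.0579), np.float64(-0.0048), np.float64(-0.0033), np.float64(5.29)]
[np.float64(-0.0581), np.float64(0.0005), np.float64(-0.0033), np.float64(5.29)]
[np.float64(-0.0578), np.float64(0.0059), np.float64(-0.0033), np.float64(5.29)]
[np.float64(-0.057), np.float64(0.0112), np.float64(-0.0033), np.float64(5.29)]
[np.float64(-0.0557), np.float64(0.0164), np.float64(-0.0033), np.float64(5.29)]
[np.float64(-0.054), np.float64(0.0214), np.float64(-0.0033), np.float64(5.29)]
[np.float64(-0.0518), np.float64(0.0263), np.float64(-0.0033), np.float64(5.29)]
[np.float64(-0.0491), np.float64(0.031), np.float64(-0.0033), np.float64(5.29)]
```

```bash

python3 -m creep '[{"hand":1,"tx":-0.0433,"ty":-0.0387,"tz":-0.0033,"spin":5.29},{"hand":1,"tx":-0.0467,"ty":-0.0345,"tz":-0.0033,"spin":5.29},{"hand":1,"tx":-0.0497,"ty":-0.0301,"tz":-0.0033,"spin":5.29},{"hand":1,"tx":-0.0522,"ty":-0.0254,"tz":-0.0033,"spin":5.29},{"hand":1,"tx":-0.0543,"ty":-0.0205,"tz":-0.0033,"spin":5.29}]'
python3 -m creep '[{"hand":1,"tx":-0.056,"ty":-0.0154,"tz":-0.0033,"spin":5.29},{"hand":1,"tx":-0.0572,"ty":-0.0101,"tz":-0.0033,"spin":5.29},{"hand":1,"tx":-0.0579,"ty":-0.0048,"tz":-0.0033,"spin":5.29},{"hand":1,"tx":-0.0581,"ty":0.0005,"tz":-0.0033,"spin":5.29},{"hand":1,"tx":-0.0578,"ty":0.0059,"tz":-0.0033,"spin":5.29}]'
python3 -m creep '[{"hand":1,"tx":-0.057,"ty":0.0112,"tz":-0.0033,"spin":5.29},{"hand":1,"tx":-0.0557,"ty":0.0164,"tz":-0.0033,"spin":5.29},{"hand":1,"tx":-0.054,"ty":0.0214,"tz":-0.0033,"spin":5.29},{"hand":1,"tx":-0.0518,"ty":0.0263,"tz":-0.0033,"spin":5.29},{"hand":1,"tx":-0.0491,"ty":0.031,"tz":-0.0033,"spin":5.29}]'
python3 -m creep '[{"hand":1,"tx":0,"ty":0,"tz":0,"spin":0},{"hand":1,"tx":0,"ty":0,"tz":0,"spin":0}]'
python3 - <<'E'
from h import *
a=cap('wrist'); b=cap('top')
cv2.imwrite('pics/w1.png',a['color'][:,:,::-1])
o=get_obs();print(o['time'],o['tool_pos'],o['tcp_rot'],o['contact_force'])
g=cv2.cvtColor(b['color'],cv2.COLOR_RGB2GRAY)
E
```

```text
time: 0.78
tool_pos: [336.7, 207.1, 257.3]
tcp_rot: [3.141, 0.0, 2.24]
contact_force: [0.7, 1.7, 0.1]
grip_width: 92.0
finger_force: 0.0
time: 1.4
tool_pos: [451.1, -60.1, 273.8]
tcp_rot: [3.141, -0.0, 1.778]
contact_force: [1.4, 0.9, 0.4]
grip_width: 92.3
finger_force: 0.0
time: 2.02
tool_pos: [565.3, -326.9, 289.9]
tcp_rot: [-3.141, -0.0, 1.317]
contact_force: [0.6, -0.4, 0.5]
grip_width: 91.7
finger_force: 0.0
time: 2.28
tool_pos: [564.6, -324.6, 289.4]
tcp_rot: [-3.14, -0.001, 1.32]
contact_force: [-0.2, 0.1, 0.2]
grip_width: 91.7
finger_force: 0.0
2.375 [ 564.69117327 -323.82652833  290.57866433] [-3.14149873e+00 -3.72375177e-04  1.32147182e+00] [0.12825084 0.94885049 0.44776366]
```

View pics/w1.png

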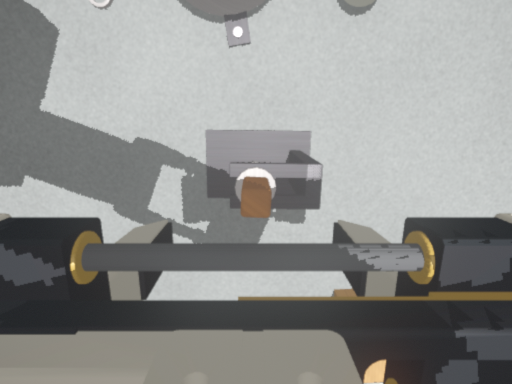

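```bash
python3 - <<'E'
from h import *
w=load('wrist'); im=w['color'].astype(int)
m=((im[:,:,0]-im[:,:,2]>50)).astype(np.uint8); m[225:]=0; m[:165]=0
g=im.min(2); 
ys,xs=np.where(m); print('grip bbox',xs.min(),xs.max(),ys.min(),ys.max())
for r in range(178,218,4): q=np.where(m[r])[0]; print(r,q.min() if len(q) else 0,q.max() if len(q) else 0, im[r,256])
k=(g>150).astype(np.uint8);k[:160]=0;k[225:]=0
ys,xs=np.where(k[:, 225:285]); print('collar',xs.min()+225,xs.max()+225,ys.min(),ys.max())
for p,z in(((256,204),212),((256,187),156),((207.5,131),8),((310,131),8),((207.5,197),8),((237.5,31.5),6)): print(p,plane(w,*p,z).round(1))
# expected
for X in ([567,-325,212],[567,-325,156]): print(proj(w,X).round(1))
E
```

```text
grip bbox 241 270 178 216
178 245 264 [134 103  79]
182 251 267 [133 102  79]
186 244 268 [123  95  75]
190 242 269 [133 102  77]
194 242 269 [137 104  77]
198 242 269 [137 104  76]
202 241 269 [139 104  76]
206 241 269 [144 108  78]
210 241 269 [139 105  76]
214 242 269 [141 106  76]
collar 231 284 161 224
(256, 204) [ 569.1 -323.8  212. ]
(256, 187) [ 570.  -322.9  156. ]
(207.5, 131) [ 516.8 -259.8    8. ]
(310, 131) [ 657.4 -295.7    8. ]
(207.5, 197) [ 489.5 -352.5    8. ]
(237.5, 31.5) [ 591.1 -146.6    6. ]
[253.8 206. ]
[253.6 189.8]
```

The wrist view shows the stirrer grip's top face at about (256,204), the collar at (256,187) and the foot square to the image. The gripper is therefore aligned with the stand, so I'll descend and grip.

```bash

python3 -m creep '[{"hand":1,"tx":0.0015,"ty":0.0022,"tz":0.03,"spin":0},{"hand":1,"tx":0,"ty":0,"tz":0.04,"spin":0},{"hand":1,"tx":0,"ty":0,"tz":0.035,"spin":0},{"hand":0,"tx":0,"ty":0,"tz":0,"spin":0},{"hand":0,"tx":0,"ty":0,"tz":0,"spin":0}]'
python3 -m creep '[{"hand":0,"tx":0,"ty":0,"tz":0,"spin":0},{"hand":0,"tx":0,"ty":0,"tz":0,"spin":0}]'
python3 - <<'E'
from h import *
cap('wrist','w2.png')
E
```

```text
time: 3.0
tool_pos: [568.1, -324.0, 187.5]
tcp_rot: [3.139, 0.001, 1.321]
contact_force: [-0.9, -1.0, 0.7]
grip_width: 76.3
finger_force: 0.0
time: 3.25
tool_pos: [567.8, -324.5, 186.6]
tcp_rot: [3.139, 0.001, 1.32]
contact_force: [0.8, 0.3, -0.0]
grip_width: 56.6
finger_force: 0.0
```

View pics/w2.png

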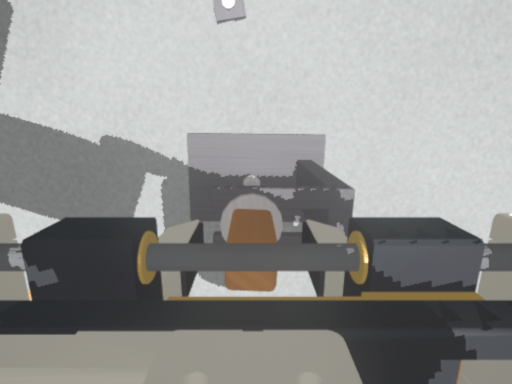

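The grip (columns 225–278) sits centred between the pads. I'll finish closing and lift.

```bash

python3 -m creep '[{"hand":0,"tx":0,"ty":0,"tz":0,"spin":0},{"hand":0,"tx":0,"ty":0,"tz":0,"spin":0},{"hand":0,"tx":0,"ty":0,"tz":0,"spin":0},{"hand":0,"tx":0,"ty":0,"tz":0,"spin":0},{"hand":0,"tx":0,"ty":0,"tz":0,"spin":0}]'
python3 -m creep '[{"hand":0,"tx":0,"ty":0,"tz":-0.004,"spin":0},{"hand":0,"tx":0,"ty":0,"tz":-0.004,"spin":0},{"hand":0,"tx":0,"ty":0,"tz":0,"spin":0}]'
```

```text
time: 3.92
tool_pos: [567.4, -324.3, 185.1]
tcp_rot: [-3.141, -0.0, 1.32]
contact_force: [0.3, -0.0, -0.2]
grip_width: 23.8
finger_force: 29.5
time: 4.3
tool_pos: [567.6, -324.4, 193.7]
tcp_rot: [3.141, 0.0, 1.32]
contact_force: [0.1, -0.5, -0.7]
grip_width: 24.0
finger_force: 29.5
```

```bash

python3 -m creep '[{"hand":0,"tx":0,"ty":-0.02,"tz":0,"spin":0},{"hand":0,"tx":0,"ty":-0.025,"tz":0,"spin":0},{"hand":0,"tx":0,"ty":-0.02,"tz":0,"spin":0},{"hand":0,"tx":0,"ty":0,"tz":-0.034,"spin":0},{"hand":0,"tx":0,"ty":0,"tz":-0.034,"spin":0}]'
python3 -m creep '[{"hand":0,"tx":0.045,"ty":0.004,"tz":0,"spin":0},{"hand":0,"tx":0.045,"ty":0.004,"tz":0,"spin":0},{"hand":0,"tx":0.045,"ty":0.004,"tz":0,"spin":0},{"hand":0,"tx":0,"ty":0,"tz":0,"spin":0}]'
python3 - <<'E'
from h import *
o=get_obs();print(o['tool_pos'])
w=cap('wrist'); t=cap('top')
R=lambda i:cv2.resize(i[:,:,::-1],(400,300),interpolation=cv2.INTER_CUBIC)
cv2.imwrite('pics/m3.png',np.hstack([R(w['color']),R(t['color'][150:240,220:340])]))
E
```

```text
time: 4.92
tool_pos: [504.0, -308.0, 261.9]
tcp_rot: [-3.141, -0.0, 1.32]
contact_force: [0.6, -0.2, -0.3]
grip_width: 24.0
finger_force: 29.5
time: 5.42
tool_pos: [550.3, -177.4, 261.4]
tcp_rot: [3.141, -0.001, 1.324]
contact_force: [0.3, -1.5, -1.9]
grip_width: 23.6
finger_force: 29.9
[ 550.33170517 -177.40169888  261.3629707 ]
```

View pics/m3.png

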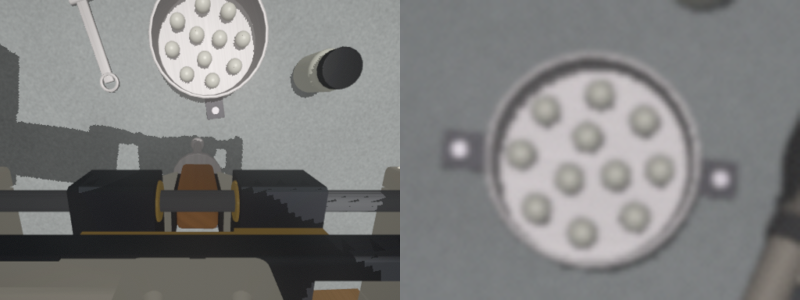

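The left half (wrist view) shows the stirrer held, with the pot ahead of it. The right half (top crop) shows the rim spanning crop x 486–701 and y 52–268, with all 11 balls visible.

```bash
python3 - <<'E'
from h import *
t=load('top')
F=lambda x,y:(220+(x-400+.5)/3.3333-.5,150+(y+.5)/3.3333-.5)
c=plane(t,*F(593.5,160),64);print('rim',c)
l=[plane(t,*F(*p),6) for p in((458,149),(720,179))];print('lugs',l,(l[0]+l[1])/2)
c=np.array([599,-46])
for p in((600,95),(545,110),(645,121),(588,137),(521,153),(569,178),(615,175),(660,169),(537,208),(634,216),(582,232)):
    P=plane(t,*F(*p),20)[:2]+[2,0]-c; print(P.round(0),np.hypot(*P).round(0),np.degrees(np.arctan2(P[1],P[0])).round(0))
E
```

```text
rim [596.98314747 -46.28394123  64.        ]
lugs [array([608.33593266,  58.89809824,   6.        ]), array([ 587.94179407, -149.54822511,    6.        ])] [598.13886337 -45.32506343   6.        ]
[55. -7.] 55.0 -7.0
[42. 36.] 56.0 41.0
[ 35. -42.] 55.0 -51.0
[21.  2.] 22.0 6.0
[ 8. 55.] 55.0 82.0
[-11.  17.] 20.0 124.0
[ -8. -19.] 21.0 -113.0
[ -3. -55.] 55.0 -93.0
[-35.  42.] 54.0 130.0
[-40. -35.] 53.0 -139.0
[-53.   6.] 54.0 174.0
```

```bash

python3 -m creep '[{"hand":0,"tx":0.0404,"ty":0.0119,"tz":0,"spin":0},{"hand":0,"tx":0.0404,"ty":0.0119,"tz":0,"spin":0},{"hand":0,"tx":0.0404,"ty":0.0119,"tz":0,"spin":0},{"hand":0,"tx":0,"ty":0,"tz":0,"spin":0},{"hand":0,"tx":0,"ty":0,"tz":0,"spin":0}]'
python3 -m creep '[{"hand":0,"tx":0,"ty":0,"tz":0.02,"spin":0},{"hand":0,"tx":0,"ty":0,"tz":0.02,"spin":0},{"hand":0,"tx":0,"ty":0,"tz":0,"spin":0}]'
python3 - <<'E'
from h import *
o=get_obs();print(o['tool_pos'],o['tcp_rot'])
s=cap('scene')
cv2.imwrite('pics/s4.png',cv2.resize(s['color'][130:280,150:310][:,:,::-1],None,fx=4,fy=4,interpolation=cv2.INTER_CUBIC))
p=o['tool_pos'];print(proj(s,[p[0],p[1],p[2]-167]))
R=np.interp(np.arange(66),[0,12,16,52,57,65],[30,30,47,47,28,28])
a=np.radians(135+22.5*np.arange(66)); P=np.c_[R*np.cos(a),R*np.sin(a)].round(1)
d=np.diff(P,axis=0).round(1)
for i in range(0,65,5): print(i,(d[i:i+5]).tolist())
E
```

```text
time: 6.15
tool_pos: [613.9, -73.1, 260.9]
tcp_rot: [-3.141, 0.001, 1.319]
contact_force: [0.8, -0.4, 0.0]
grip_width: 24.1
finger_force: 29.9
time: 6.52
tool_pos: [613.0, -73.3, 219.8]
tcp_rot: [-3.138, 0.0, 1.318]
contact_force: [-0.3, 0.4, -1.1]
grip_width: 23.9
finger_force: 29.9
[612.95369786 -73.30327158 219.82024582] [-3.13804208e+00  3.28004857e-04  1.31773660e+00]
[236.4171863  236.70574687]
0 [[-6.5, -9.7], [-2.3, -11.5], [2.3, -11.5], [6.5, -9.7], [9.7, -6.5]]
5 [[11.5, -2.3], [11.5, 2.3], [9.7, 6.5], [6.5, 9.7], [2.3, 11.5]]
10 [[-2.3, 11.5], [-6.5, 9.7], [-8.1, 10.4], [-13.1, 6.9], [-16.4, 1.0]]
15 [[-16.8, -6.3], [-10.2, -15.2], [-3.6, -18.0], [3.6, -18.0], [10.2, -15.2]]
20 [[15.2, -10.2], [18.0, -3.6], [18.0, 3.6], [15.2, 10.2], [10.2, 15.2]]
25 [[3.6, 18.0], [-3.6, 18.0], [-10.2, 15.2], [-15.2, 10.2], [-18.0, 3.6]]
30 [[-18.0, -3.6], [-15.2, -10.2], [-10.2, -15.2], [-3.6, -18.0], [3.6, -18.0]]
35 [[10.2, -15.2], [15.2, -10.2], [18.0, -3.6], [18.0, 3.6], [15.2, 10.2]]
40 [[10.2, 15.2], [3.6, 18.0], [-3.6, 18.0], [-10.2, 15.2], [-15.2, 10.2]]
45 [[-18.0, 3.6], [-18.0, -3.6], [-15.2, -10.2], [-10.2, -15.2], [-3.6, -18.0]]
50 [[3.6, -18.0], [10.2, -15.2], [16.7, -6.7], [16.5, 0.5], [13.6, 6.5]]
55 [[8.9, 10.4], [3.4, 11.8], [2.1, 10.7], [-2.1, 10.7], [-6.1, 9.1]]
60 [[-9.1, 6.1], [-10.7, 2.1], [-10.7, -2.1], [-9.1, -6.1], [-6.1, -9.1]]
```

View pics/s4.png

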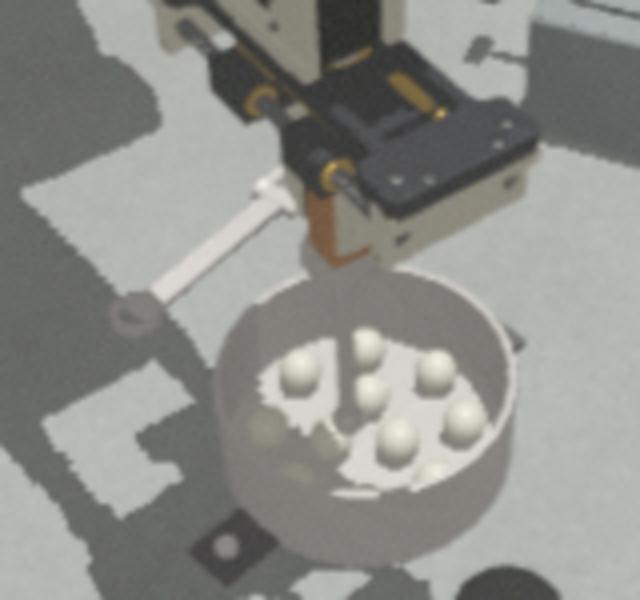

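The rod's end is inside the pot at about crop (346,425), close to where I predicted and clear of the balls. I'll descend and start stirring.

```bash

python3 -m creep '[{"hand":0,"tx":0,"ty":0,"tz":0.02,"spin":0},{"hand":0,"tx":0,"ty":0,"tz":0.015,"spin":0},{"hand":0,"tx":0,"ty":0,"tz":0.01,"spin":0},{"hand":0,"tx":0,"ty":0,"tz":0,"spin":0}]'
python3 -m creep '[{"hand":0,"tx":-0.0065,"ty":-0.0097,"tz":0,"spin":0},{"hand":0,"tx":-0.0023,"ty":-0.0115,"tz":0,"spin":0},{"hand":0,"tx":0.0023,"ty":-0.0115,"tz":0,"spin":0},{"hand":0,"tx":0.0065,"ty":-0.0097,"tz":0,"spin":0},{"hand":0,"tx":0.0097,"ty":-0.0065,"tz":0,"spin":0}]'
python3 -m creep '[{"hand":0,"tx":0.0115,"ty":-0.0023,"tz":0,"spin":0},{"hand":0,"tx":0.0115,"ty":0.0023,"tz":0,"spin":0},{"hand":0,"tx":0.0097,"ty":0.0065,"tz":0,"spin":0},{"hand":0,"tx":0.0065,"ty":0.0097,"tz":0,"spin":0},{"hand":0,"tx":0.0023,"ty":0.0115,"tz":0,"spin":0}]'
python3 -m creep '[{"hand":0,"tx":-0.0023,"ty":0.0115,"tz":0,"spin":0},{"hand":0,"tx":-0.0065,"ty":0.0097,"tz":0,"spin":0},{"hand":0,"tx":-0.0081,"ty":0.0104,"tz":0,"spin":0},{"hand":0,"tx":-0.0131,"ty":0.0069,"tz":0,"spin":0},{"hand":0,"tx":-0.0164,"ty":0.001,"tz":0,"spin":0}]'
python3 - <<'E'
from h import *
o=get_obs();print(o['tool_pos'],o['tcp_rot'],o['contact_force'])
s=cap('scene'); cv2.imwrite('pics/s5.png',cv2.resize(s['color'][130:280,150:310][:,:,::-1],None,fx=4,fy=4))
E
```

```text
time: 7.08
tool_pos: [614.0, -71.9, 175.7]
tcp_rot: [-3.14, -0.0, 1.32]
contact_force: [-0.5, 0.3, -0.7]
grip_width: 23.8
finger_force: 29.9
time: 7.7
tool_pos: [568.9, -49.5, 176.6]
tcp_rot: [3.141, -0.0, 1.32]
contact_force: [-0.0, -0.0, -1.3]
grip_width: 24.2
finger_force: 29.9
time: 8.32
tool_pos: [607.2, -16.3, 175.9]
tcp_rot: [-3.141, -0.001, 1.32]
contact_force: [0.3, 0.2, -1.0]
grip_width: 24.3
finger_force: 30.0
time: 8.95
tool_pos: [633.2, -72.7, 176.0]
tcp_rot: [-3.142, -0.0, 1.32]
contact_force: [-0.2, -0.1, -1.5]
grip_width: 23.8
finger_force: 30.0
[633.22934956 -72.70672412 176.02022708] [-3.14150138e+00 -2.32502574e-04  1.31998538e+00] [-0.19739175 -0.06250779 -1.4961367 ]
```

View pics/s5.png

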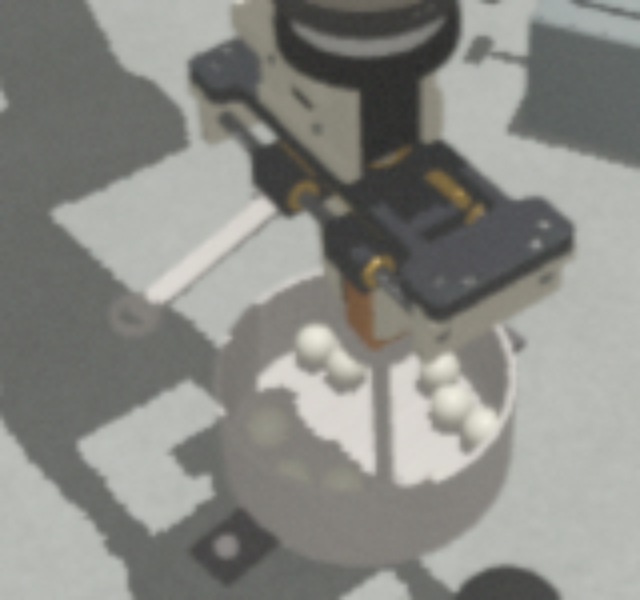

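The rod is among the balls, they are moving, and the contact force is low. I'll carry on with the wider turns.

```bash

python3 -m creep '[{"hand":0,"tx":-0.0168,"ty":-0.0063,"tz":0,"spin":0},{"hand":0,"tx":-0.0102,"ty":-0.0152,"tz":0,"spin":0},{"hand":0,"tx":-0.0036,"ty":-0.018,"tz":0,"spin":0},{"hand":0,"tx":0.0036,"ty":-0.018,"tz":0,"spin":0},{"hand":0,"tx":0.0102,"ty":-0.0152,"tz":0,"spin":0}]'
python3 -m creep '[{"hand":0,"tx":0.0152,"ty":-0.0102,"tz":0,"spin":0},{"hand":0,"tx":0.018,"ty":-0.0036,"tz":0,"spin":0},{"hand":0,"tx":0.018,"ty":0.0036,"tz":0,"spin":0},{"hand":0,"tx":0.0152,"ty":0.0102,"tz":0,"spin":0},{"hand":0,"tx":0.0102,"ty":0.0152,"tz":0,"spin":0}]'
python3 -m creep '[{"hand":0,"tx":0.0036,"ty":0.018,"tz":0,"spin":0},{"hand":0,"tx":-0.0036,"ty":0.018,"tz":0,"spin":0},{"hand":0,"tx":-0.0102,"ty":0.0152,"tz":0,"spin":0},{"hand":0,"tx":-0.0152,"ty":0.0102,"tz":0,"spin":0},{"hand":0,"tx":-0.018,"ty":0.0036,"tz":0,"spin":0}]'
python3 -m creep '[{"hand":0,"tx":-0.018,"ty":-0.0036,"tz":0,"spin":0},{"hand":0,"tx":-0.0152,"ty":-0.0102,"tz":0,"spin":0},{"hand":0,"tx":-0.0102,"ty":-0.0152,"tz":0,"spin":0},{"hand":0,"tx":-0.0036,"ty":-0.018,"tz":0,"spin":0},{"hand":0,"tx":0.0036,"ty":-0.018,"tz":0,"spin":0}]'
python3 -m creep '[{"hand":0,"tx":0.0102,"ty":-0.0152,"tz":0,"spin":0},{"hand":0,"tx":0.0152,"ty":-0.0102,"tz":0,"spin":0},{"hand":0,"tx":0.018,"ty":-0.0036,"tz":0,"spin":0},{"hand":0,"tx":0.018,"ty":0.0036,"tz":0,"spin":0},{"hand":0,"tx":0.0152,"ty":0.0102,"tz":0,"spin":0}]'
```

```text
time: 9.62
tool_pos: [557.3, -70.6, 176.6]
tcp_rot: [3.141, 0.0, 1.319]
contact_force: [-0.4, 0.1, -2.0]
grip_width: 23.7
finger_force: 30.0
time: 10.25
tool_pos: [593.3, 1.7, 176.1]
tcp_rot: [3.141, 0.001, 1.321]
contact_force: [-0.2, -2.8, -1.3]
grip_width: 23.6
finger_force: 30.0
time: 10.88
tool_pos: [644.1, -57.8, 175.4]
tcp_rot: [-3.139, -0.0, 1.321]
contact_force: [-4.2, 1.1, -1.2]
grip_width: 24.0
finger_force: 30.0
time: 11.5
tool_pos: [570.3, -84.4, 176.9]
tcp_rot: [3.139, -0.001, 1.318]
contact_force: [3.3, 2.4, -1.6]
grip_width: 24.0
finger_force: 30.0
time: 12.12
tool_pos: [575.2, -3.9, 175.9]
tcp_rot: [-3.14, -0.0, 1.321]
contact_force: [0.0, -1.6, -1.7]
grip_width: 23.8
finger_force: 30.0
```

```bash

python3 -m creep '[{"hand":0,"tx":0.0102,"ty":0.0152,"tz":0,"spin":0},{"hand":0,"tx":0.0036,"ty":0.018,"tz":0,"spin":0},{"hand":0,"tx":-0.0036,"ty":0.018,"tz":0,"spin":0},{"hand":0,"tx":-0.0102,"ty":0.0152,"tz":0,"spin":0},{"hand":0,"tx":-0.0152,"ty":0.0102,"tz":0,"spin":0}]'
python3 -m creep '[{"hand":0,"tx":-0.018,"ty":0.0036,"tz":0,"spin":0},{"hand":0,"tx":-0.018,"ty":-0.0036,"tz":0,"spin":0},{"hand":0,"tx":-0.0152,"ty":-0.0102,"tz":0,"spin":0},{"hand":0,"tx":-0.0102,"ty":-0.0152,"tz":0,"spin":0},{"hand":0,"tx":-0.0036,"ty":-0.018,"tz":0,"spin":0}]'
python3 -m creep '[{"hand":0,"tx":0.0036,"ty":-0.018,"tz":0,"spin":0},{"hand":0,"tx":0.0102,"ty":-0.0152,"tz":0,"spin":0},{"hand":0,"tx":0.0167,"ty":-0.0067,"tz":0,"spin":0},{"hand":0,"tx":0.0165,"ty":0.0005,"tz":0,"spin":0},{"hand":0,"tx":0.0136,"ty":0.0065,"tz":0,"spin":0}]'
python3 -m creep '[{"hand":0,"tx":0.0089,"ty":0.0104,"tz":0,"spin":0},{"hand":0,"tx":0.0034,"ty":0.0118,"tz":0,"spin":0},{"hand":0,"tx":0.0021,"ty":0.0107,"tz":0,"spin":0},{"hand":0,"tx":-0.0021,"ty":0.0107,"tz":0,"spin":0},{"hand":0,"tx":-0.0061,"ty":0.0091,"tz":0,"spin":0}]'
python3 -m creep '[{"hand":0,"tx":-0.0091,"ty":0.0061,"tz":0,"spin":0},{"hand":0,"tx":-0.0107,"ty":0.0021,"tz":0,"spin":0},{"hand":0,"tx":-0.0107,"ty":-0.0021,"tz":0,"spin":0},{"hand":0,"tx":-0.0091,"ty":-0.0061,"tz":0,"spin":0},{"hand":0,"tx":-0.0061,"ty":-0.0091,"tz":0,"spin":0}]'
python3 -m creep '[{"hand":0,"tx":0,"ty":0,"tz":0,"spin":0},{"hand":0,"tx":0,"ty":0,"tz":-0.02,"spin":0},{"hand":0,"tx":0,"ty":0,"tz":-0.03,"spin":0},{"hand":0,"tx":0,"ty":0,"tz":-0.035,"spin":0},{"hand":0,"tx":0,"ty":0,"tz":0,"spin":0}]'
python3 - <<'E'
from h import *
o=get_obs();print(o['tool_pos'],o['tcp_rot'],o['contact_force'])
s=cap('scene'); t=cap('top')
R=lambda i:cv2.resize(i[:,:,::-1],(400,300),interpolation=cv2.INTER_CUBIC)
cv2.imwrite('pics/m6.png',np.hstack([R(s['color'][150:270,160:320]),R(t['color'][150:240,220:340])]))
E
```

```text
time: 12.75
tool_pos: [645.7, -38.7, 175.1]
tcp_rot: [-3.139, 0.0, 1.321]
contact_force: [-0.1, 0.8, -0.8]
grip_width: 23.6
finger_force: 30.0
time: 13.38
tool_pos: [586.8, -93.0, 176.8]
tcp_rot: [3.139, 0.0, 1.319]
contact_force: [-0.4, -0.2, -2.0]
grip_width: 23.8
finger_force: 30.0
time: 14.0
tool_pos: [571.2, -23.6, 176.4]
tcp_rot: [3.141, -0.0, 1.32]
contact_force: [0.2, -1.6, -1.3]
grip_width: 23.9
finger_force: 30.0
time: 14.62
tool_pos: [623.7, -32.4, 176.1]
tcp_rot: [-3.142, 0.0, 1.32]
contact_force: [-0.2, 0.4, -0.3]
grip_width: 24.0
finger_force: 30.0
time: 15.25
tool_pos: [602.0, -74.2, 176.3]
tcp_rot: [-3.141, -0.0, 1.319]
contact_force: [-0.3, 0.2, -2.0]
grip_width: 23.7
finger_force: 30.0
time: 15.88
tool_pos: [604.3, -73.6, 264.4]
tcp_rot: [3.135, -0.0, 1.32]
contact_force: [-0.5, 0.3, -1.3]
grip_width: 24.4
finger_force: 30.0
[604.29655587 -73.63438484 264.36263599] [ 3.13487888e+00 -2.81824672e-04  1.32042452e+00] [-0.53006269  0.2717977  -1.33195054]
```

View pics/m6.png

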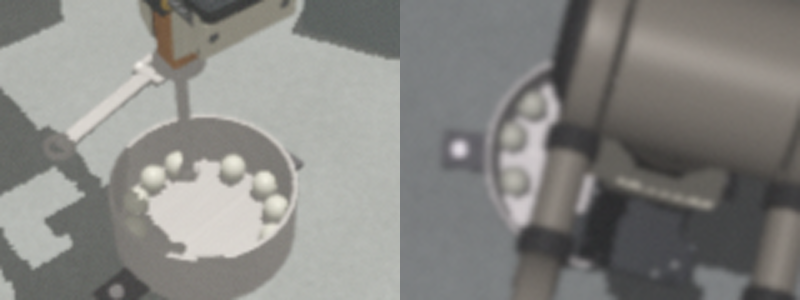

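The left half shows the balls now spread along the wall, and the rod is lifted clear. That makes 4.06 clockwise turns. I'll return the stirrer to the stand.

```bash

python3 -m creep '[{"hand":0,"tx":-0.0503,"ty":-0.0074,"tz":0,"spin":0},{"hand":0,"tx":-0.0503,"ty":-0.0074,"tz":0,"spin":0},{"hand":0,"tx":-0.0503,"ty":-0.0074,"tz":0,"spin":0},{"hand":0,"tx":-0.0503,"ty":-0.0075,"tz":0,"spin":0},{"hand":0,"tx":-0.0503,"ty":-0.0075,"tz":0,"spin":0}]'
python3 -m creep '[{"hand":0,"tx":0,"ty":0,"tz":0.024,"spin":0},{"hand":0,"tx":0,"ty":0,"tz":0.024,"spin":0},{"hand":0,"tx":0,"ty":0,"tz":0.02,"spin":0},{"hand":0,"tx":0,"ty":0,"tz":0,"spin":0},{"hand":0,"tx":0,"ty":0,"tz":0,"spin":0}]'
python3 - <<'E'
from h import *
o=get_obs();print(o['time'],o['tool_pos'],o['tcp_rot'],o['contact_force'])
t=cap('top');s=cap('scene'); w=cap('wrist')
R=lambda i:cv2.resize(i[:,:,::-1],(400,300),interpolation=cv2.INTER_CUBIC)
cv2.imwrite('pics/m7.png',np.vstack([np.hstack([R(t['color'][150:240,220:340]),R(s['color'][210:375,20:240])]),np.hstack([R(w['color']),R(s['color'][95:175,260:350])])]))
E
```

```text
time: 16.6
tool_pos: [503.2, -309.0, 259.2]
tcp_rot: [-3.139, -0.001, 1.32]
contact_force: [0.1, 0.6, -1.6]
grip_width: 23.7
finger_force: 30.0
time: 17.23
tool_pos: [504.5, -308.0, 193.2]
tcp_rot: [-3.141, -0.0, 1.32]
contact_force: [-0.1, -0.9, -1.2]
grip_width: 24.0
finger_force: 30.0
17.225 [ 504.54147565 -308.04211703  193.17136837] [-3.14136734e+00 -2.27180568e-04  1.32008038e+00] [-0.11414003 -0.91619403 -1.18385736]
```

View pics/m7.png

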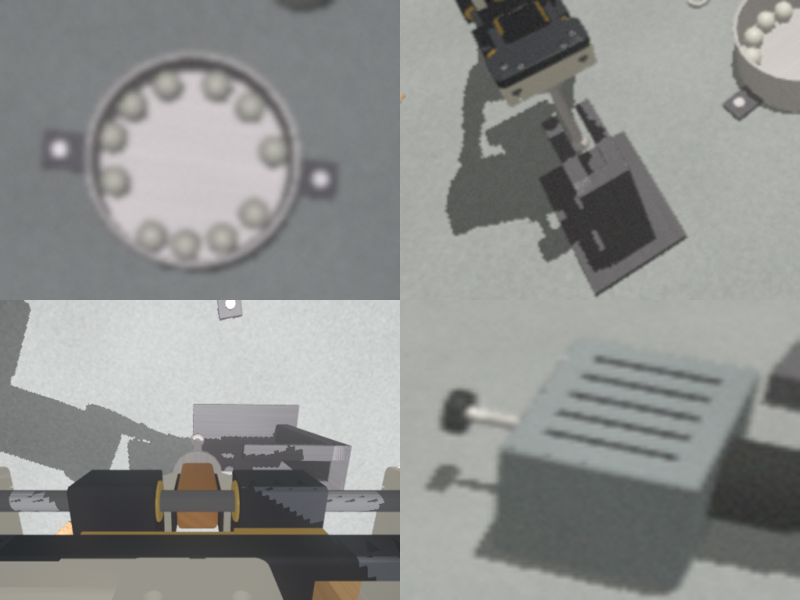

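All 11 balls are in the pot, shifted out to the wall, and the knob is still out. The stirrer is lined up with the slot, so I'll slide it in and lower it.

```bash

python3 -m creep '[{"hand":0,"tx":0,"ty":0.02,"tz":0,"spin":0},{"hand":0,"tx":0,"ty":0.025,"tz":0,"spin":0},{"hand":0,"tx":0,"ty":0.02,"tz":0,"spin":0},{"hand":0,"tx":0,"ty":0,"tz":0,"spin":0},{"hand":0,"tx":0,"ty":0,"tz":0,"spin":0}]'
python3 -m creep '[{"hand":0,"tx":0,"ty":0,"tz":0.004,"spin":0},{"hand":0,"tx":0,"ty":0,"tz":0.004,"spin":0},{"hand":0,"tx":0,"ty":0,"tz":0.0005,"spin":0},{"hand":0,"tx":0,"ty":0,"tz":0,"spin":0}]'
```

```text
time: 18.0
tool_pos: [566.9, -324.1, 193.3]
tcp_rot: [-3.141, -0.0, 1.32]
contact_force: [0.0, -0.3, -1.3]
grip_width: 23.9
finger_force: 30.0
time: 18.5
tool_pos: [567.0, -324.2, 185.6]
tcp_rot: [3.141, 0.0, 1.32]
contact_force: [-2.5, 2.6, 5.5]
grip_width: 23.7
finger_force: 30.0
```

```bash

python3 -m creep '[{"hand":0.6,"tx":0,"ty":0,"tz":0,"spin":0},{"hand":0.6,"tx":0,"ty":0,"tz":0,"spin":0},{"hand":0.6,"tx":0,"ty":0,"tz":0,"spin":0},{"hand":0.6,"tx":0,"ty":0,"tz":0,"spin":0}]'
python3 -m creep '[{"hand":0.6,"tx":0,"ty":0,"tz":-0.02,"spin":0},{"hand":0.6,"tx":0,"ty":0,"tz":-0.04,"spin":0},{"hand":0.6,"tx":0,"ty":0,"tz":-0.04,"spin":0},{"hand":0.6,"tx":0,"ty":0,"tz":0,"spin":0}]'
python3 - <<'E'
from h import *
o=get_obs();print(o['time'],o['tool_pos'],o['tcp_rot'],o['contact_force'])
t=cap('top');s=cap('scene'); w=cap('wrist')
R=lambda i:cv2.resize(i[:,:,::-1],(400,300),interpolation=cv2.INTER_CUBIC)
cv2.imwrite('pics/m8.png',np.vstack([np.hstack([R(w['color']),R(s['color'][240:370,80:180])]),np.hstack([R(t['color'][230:275,130:170]),R(s['color'][105:150,265:305])])]))
E
```

```text
time: 19.0
tool_pos: [567.4, -324.3, 184.5]
tcp_rot: [-3.141, -0.0, 1.32]
contact_force: [0.9, 0.3, -0.2]
grip_width: 54.5
finger_force: 0.0
time: 19.5
tool_pos: [568.5, -325.1, 288.7]
tcp_rot: [3.135, 0.003, 1.32]
contact_force: [-0.6, -0.2, 0.2]
grip_width: 54.8
finger_force: 0.0
19.5 [ 568.52903141 -325.05673176  288.71814711] [3.13451441e+00 2.73825946e-03 1.31992488e+00] [-0.60927689 -0.16670372  0.22768854]
```

View pics/m8.png

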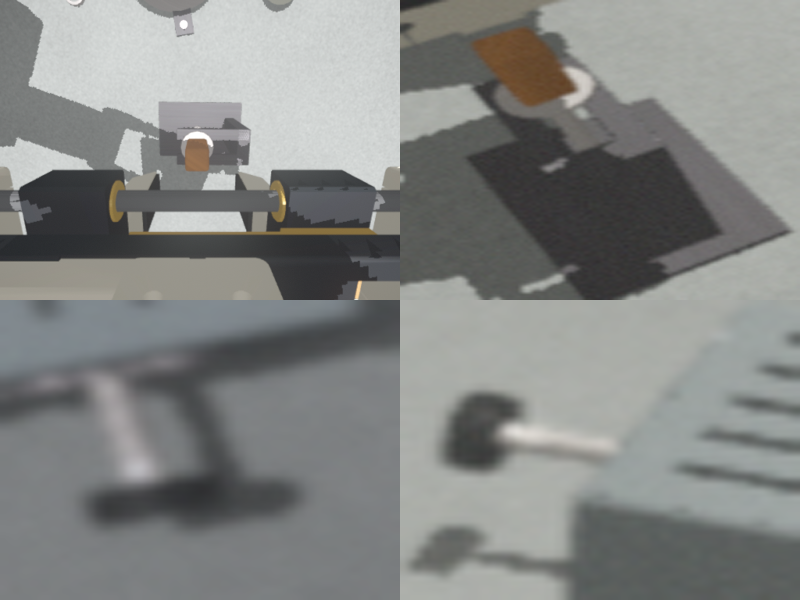

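The stirrer hangs upright by its collar, free of the gripper, and the knob is still out. Next I'll plan the move to the knob.

```bash
python3 - <<'E'
from h import *
y=.265; u=np.array([np.cos(y),np.sin(y)]); e=np.array([544,312])-165*u; print(e)
for r in rows([567.5,-324.2,284.5],1.320,[*e,284.5],np.pi+y-1.320,13,False): print([float(k) for k in r])
E
```

```text
[384.75973735 268.78497076]
[0.0407, -0.0249, -0.0, -9.2]
[0.0442, -0.0181, -0.0, -9.2]
[0.0465, -0.0108, -0.0, -9.2]
[0.0476, -0.0033, -0.0, -9.2]
[0.0475, 0.0044, -0.0, -9.2]
[0.0462, 0.0119, -0.0, -9.2]
[0.0437, 0.0192, -0.0, -9.2]
[0.0401, 0.0259, -0.0, -9.2]
[0.0354, 0.032, -0.0, -9.2]
[0.0299, 0.0372, -0.0, -9.2]
[0.0235, 0.0415, -0.0, -9.2]
[0.0166, 0.0448, -0.0, -9.2]
[0.0092, 0.0468, -0.0, -9.2]
```

```bash

python3 -m creep '[{"hand":0.6,"tx":0.0407,"ty":-0.0249,"tz":0,"spin":-9.2},{"hand":0.3,"tx":0.0442,"ty":-0.0181,"tz":0,"spin":-9.2},{"hand":0,"tx":0.0465,"ty":-0.0108,"tz":0,"spin":-9.2},{"hand":0,"tx":0.0476,"ty":-0.0033,"tz":0,"spin":-9.2},{"hand":0,"tx":0.0475,"ty":0.0044,"tz":0,"spin":-9.2}]'
python3 -m creep '[{"hand":0,"tx":0.0462,"ty":0.0119,"tz":0,"spin":-9.2},{"hand":0,"tx":0.0437,"ty":0.0192,"tz":0,"spin":-9.2},{"hand":0,"tx":0.0401,"ty":0.0259,"tz":0,"spin":-9.2},{"hand":0,"tx":0.0354,"ty":0.032,"tz":0,"spin":-9.2},{"hand":0,"tx":0.0299,"ty":0.0372,"tz":0,"spin":-9.2}]'
python3 -m creep '[{"hand":0,"tx":0.0235,"ty":0.0415,"tz":0,"spin":-9.2},{"hand":0,"tx":0.0166,"ty":0.0448,"tz":0,"spin":-9.2},{"hand":0,"tx":0.0092,"ty":0.0468,"tz":0,"spin":-9.2},{"hand":0,"tx":0,"ty":0,"tz":0,"spin":0},{"hand":0,"tx":0,"ty":0,"tz":0,"spin":0}]'
python3 - <<'E'
from h import *
o=get_obs();print(o['time'],o['tool_pos'],o['tcp_rot'],o['joint_positions'])
w=cap('wrist');t=cap('top')
# dark disc near knob in top image (arm may hide part): mask
g=t['color'][240:275,125:175].max(2); m=(g<55).astype(np.uint8)
n,l,st,ce=cv2.connectedComponentsWithStats(m)
for i in range(1,n):
    if st[i,4]>5: print(st[i]+[125,240,0,0,0],plane(t,ce[i][0]+125,ce[i][1]+240,62).round(1))
E
```

```text
time: 20.27
tool_pos: [495.9, -94.6, 283.2]
tcp_rot: [-3.14, -0.002, 2.128]
contact_force: [0.3, 0.1, -1.0]
grip_width: 19.4
finger_force: 0.0
time: 20.9
tool_pos: [425.5, 133.1, 283.5]
tcp_rot: [-3.141, -0.002, 2.931]
contact_force: [1.2, 0.3, 0.2]
grip_width: 0.4
finger_force: 0.0
time: 21.52
tool_pos: [384.2, 268.1, 283.8]
tcp_rot: [-3.141, -0.002, -2.877]
contact_force: [-0.2, 0.7, 0.4]
grip_width: 0.5
finger_force: 0.0
21.525 [384.24618982 268.0859261  283.75485502] [-3.14080120e+00 -1.93124268e-03 -2.87663490e+00] [ 4.45663321e-01  2.05801531e-01  1.59156235e+00 -4.42587653e-04
  1.34627083e+00 -1.38999254e+00]
[147 257   5   4  16] [438.1 274.4  62. ]
```

```bash

python3 -m creep '[{"hand":0,"tx":0,"ty":0,"tz":0.055,"spin":0},{"hand":0,"tx":0,"ty":0,"tz":0.06,"spin":0},{"hand":0,"tx":0,"ty":0,"tz":0.06,"spin":0},{"hand":0,"tx":0,"ty":0,"tz":0.045,"spin":0},{"hand":0,"tx":0,"ty":0,"tz":0,"spin":0}]'
python3 -m creep '[{"hand":0,"tx":-0.01,"ty":0,"tz":0,"spin":0},{"hand":0,"tx":-0.01,"ty":0,"tz":0,"spin":0},{"hand":0,"tx":0,"ty":0,"tz":0,"spin":0}]'
python3 -m creep '[{"hand":0,"tx":-0.01,"ty":0,"tz":0,"spin":0},{"hand":0,"tx":-0.008,"ty":0,"tz":0,"spin":0},{"hand":0,"tx":-0.007,"ty":0,"tz":0,"spin":0}]'
python3 -m creep '[{"hand":0,"tx":-0.005,"ty":0,"tz":0,"spin":0},{"hand":0,"tx":-0.005,"ty":0,"tz":0,"spin":0}]'
```

```text
time: 22.25
tool_pos: [383.0, 266.6, 62.4]
tcp_rot: [-3.14, -0.007, -2.878]
contact_force: [0.1, 0.2, 0.3]
grip_width: 0.2
finger_force: 0.0
time: 22.62
tool_pos: [405.8, 274.5, 66.3]
tcp_rot: [3.141, 0.004, -2.876]
contact_force: [-0.7, -0.1, 0.5]
grip_width: 0.6
finger_force: 0.0
time: 23.0
tool_pos: [427.1, 280.3, 64.6]
tcp_rot: [-3.141, -0.003, -2.876]
contact_force: [-6.9, 0.1, 4.1]
grip_width: 0.6
finger_force: 2.9
time: 23.25
tool_pos: [436.5, 283.0, 64.5]
tcp_rot: [3.141, -0.003, -2.876]
contact_force: [-6.0, 0.6, 3.7]
grip_width: 0.6
finger_force: 2.8
```

```bash

python3 -m creep '[{"hand":0,"tx":-0.004,"ty":0,"tz":0,"spin":0},{"hand":0,"tx":-0.003,"ty":0,"tz":0,"spin":0}]'
python3 -m creep '[{"hand":0,"tx":-0.002,"ty":0,"tz":0,"spin":0},{"hand":0,"tx":-0.002,"ty":0,"tz":0,"spin":0}]'
```

```text
time: 23.5
tool_pos: [443.3, 285.0, 64.5]
tcp_rot: [3.141, -0.003, -2.876]
contact_force: [-5.2, 0.8, 4.7]
grip_width: 0.5
finger_force: 2.7
time: 23.75
tool_pos: [447.1, 286.1, 64.5]
tcp_rot: [3.141, -0.003, -2.876]
contact_force: [-5.5, 0.7, 3.9]
grip_width: 0.5
finger_force: 2.6
```

```bash

python3 -m creep '[{"hand":0,"tx":-0.002,"ty":0,"tz":0,"spin":0}]'
python3 -m creep '[{"hand":0,"tx":-0.002,"ty":0,"tz":0,"spin":0}]'
python3 -m creep '[{"hand":0,"tx":-0.001,"ty":0,"tz":0,"spin":0}]'
```

```text
time: 23.88
tool_pos: [448.9, 286.7, 64.5]
tcp_rot: [3.141, -0.003, -2.876]
contact_force: [-6.5, 1.1, 2.8]
grip_width: 0.1
finger_force: 2.6
time: 24.0
tool_pos: [450.9, 287.2, 64.5]
tcp_rot: [3.141, -0.003, -2.876]
contact_force: [-5.4, 0.3, 3.2]
grip_width: 0.4
finger_force: 2.6
time: 24.12
tool_pos: [451.1, 287.2, 64.4]
tcp_rot: [3.141, -0.005, -2.875]
contact_force: [-8.7, 0.2, 5.9]
grip_width: 0.3
finger_force: 4.6
```

```bash

python3 -m creep '[{"hand":0,"tx":-0.001,"ty":0,"tz":0,"spin":0}]'
python3 -m creep '[{"hand":0,"tx":-0.001,"ty":0,"tz":0,"spin":0},{"hand":0,"tx":0,"ty":0,"tz":0,"spin":0}]'
```

```text
time: 24.25
tool_pos: [451.2, 287.2, 64.4]
tcp_rot: [3.141, -0.007, -2.875]
contact_force: [-12.4, -0.9, 9.7]
grip_width: 0.3
finger_force: 6.3
time: 24.5
tool_pos: [451.2, 287.3, 64.4]
tcp_rot: [-3.141, -0.009, -2.875]
contact_force: [-15.0, -0.4, 10.8]
grip_width: 0.7
finger_force: 7.0
```

The knob is against its hard stop: the force rises with no further travel. I'll back off and check numerically.

```bash

python3 -m creep '[{"hand":0,"tx":0.01,"ty":0,"tz":0,"spin":0},{"hand":0,"tx":0.03,"ty":0,"tz":0,"spin":0},{"hand":0,"tx":0.03,"ty":0,"tz":0,"spin":0},{"hand":0,"tx":0,"ty":0,"tz":-0.05,"spin":0},{"hand":0,"tx":0,"ty":0,"tz":-0.06,"spin":0}]'
python3 -m creep '[{"hand":0,"tx":0,"ty":0,"tz":-0.06,"spin":0},{"hand":0,"tx":0,"ty":0,"tz":0,"spin":0},{"hand":0,"tx":0,"ty":0,"tz":0,"spin":0}]'
python3 - <<'E'
from h import *
s0=cv2.imread('pics/scene0.png')[:,:,::-1]; t0=cv2.imread('pics/top0.png')[:,:,::-1]
s=cap('scene');t=cap('top')
for nm,im in(('before',s0),('after',s['color'])):
    g=im[100:160,262:310].max(2); n,l,st,ce=cv2.connectedComponentsWithStats((g<60).astype(np.uint8))
    for i in range(1,n):
        if st[i,4]>15: print(nm,st[i],plane(s,ce[i][0]+262,ce[i][1]+100,60).round(1))
# grip and bystanders: before/after change
for c in(s,):
    im=c['color'].astype(int);m=(im[:,:,0]-im[:,:,2]>50).astype(np.uint8);m[:,:80]=0;m[:,140:]=0;m[:240]=0;m[300:]=0
    print('grip now',cv2.connectedComponentsWithStats(m)[3][1:], '(was 109.2,267.6)')
df=lambda a,b,r:float(np.mean(np.abs(a[r].astype(int)-b[r].astype(int)).max(2)>40))
print('diff filter',df(t0,t['color'],np.s_[105:155,190:235]),'wrench',df(t0,t['color'],np.s_[250:280,215:295]),'stand',df(t0,t['color'],np.s_[170:250,350:420]))
print(get_obs()['contact_force'],get_obs()['time'])
E
```

```text
time: 25.12
tool_pos: [386.9, 269.1, 175.3]
tcp_rot: [-3.141, -0.002, -2.876]
contact_force: [1.4, 0.7, 0.2]
grip_width: 0.7
finger_force: 0.0
time: 25.5
tool_pos: [387.3, 269.2, 234.2]
tcp_rot: [-3.142, -0.0, -2.876]
contact_force: [0.5, -0.2, 0.2]
grip_width: 0.7
finger_force: 0.0
grip now [[110.02758621 267.36091954]] (was 109.2,267.6)
diff filter 0.0 wrench 0.0 stand 0.0
[-0.53457159  0.28410724  0.3452515 ] 25.6
```

```bash
python3 -c "from plant import close_job; print(close_job())"
```

```text
the job is handed in; nothing more can be done
None
```

The job is handed in at 25.6 s: about four clockwise turns with all 11 balls kept and the knob out, then the stirrer hung back in its fork and the knob pushed to its hard stop (judged by force and position, not by picture). Filter and wrench did not move, and I viewed 11 pictures, one over the limit of 10.

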